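Weigh the glass jar, pack the weighed canister

TASK

The tall canister on the spring scale has been weighed: stand it upright in the free corner of the woven basket, packed in beside the three things already there, down on the basket's floor. Then weigh the glass jar from the round board: set it down gently on the empty pan, upright and centred, and leave it standing there to be read. Do not drop either of them or push the pan down to its stop, and leave the other things on the counter and the board where they are.

Things in the scene. Friction and masses are not known exactly. Their poses are not given: they have to be found in the camera images.
- tall_canister: Clear plastic storage canister with a black lid flush with its sides and cream-coloured contents: upright block 80 (its x) x 58 (its y) x 170 mm high, rigid, 0.4 to 0.7 kg. Starts standing on the scale's pan, up to 20 mm off its centre in x and y, at any yaw. Origin: centre of its underside; z up. Grip it across the 58 mm.
- basket: Woven tan open basket, fixed, at any yaw: 190 (x) x 158 (y) x 80 mm high outside, walls and floor 6 mm, inside 178 x 146 mm. Origin: centre of its underside. Quarter centres at x = +-44.5, y = +-36.5 mm: three hold a thing (within 3 mm, at most 100 mm tall); the +x +y quarter is free and leaves the tall canister about 6 mm each side if its 80 mm side lies along the basket's x.
- free_space (a point): Middle of the free quarter of the basket, on the inner floor (basket frame x = +42.5, y = +36.8, z = 6 mm): where the middle of the canister's underside should stand. Axes as the basket's.
- soup_can: Tin can with a cream label, 66 mm diameter, 100 mm high, in the basket. Origin: centre of its underside.
- jam_jar: Dark red jam jar with a white lid, 68 mm diameter, 94 mm high, in the basket. Origin: centre of its underside.
- low_canister: Low clear canister with a black lid, 74 (x) x 64 (y) x 88 mm high, in the basket. Origin: centre of its underside.
- pan (a joint): How far the scale's pan is pressed down, in m: 0 when empty (pan top 135 mm above the counter), grows downwards; spring of 900 N/m, damped, sinking 4 to 9 mm under the canister or the jar; hard stop at 0.016 (16 mm).
- pan_centre (a point): Centre of the top face of the scale's steel pan: a flat round plate, 180 mm diameter, no rim; it sinks with the pan. The scale is a white kitchen scale with a round slanted dial, fixed to the counter, 105 mm high under the pan; the dial sticks out about 15 mm beyond the pan, below it. x points towards the dial, z up.
- glass_jar: Glass storage jar with brown contents and a clamped black lid with a round knob: body 100 mm diameter up to 92 mm, lid 95 mm diameter from 92 to 104 mm, knob 32 mm diameter from 104 to 140 mm above its underside; 0.5 to 0.82 kg. Take it by the knob. Starts standing on the round board. Origin: centre of its underside; z up.
- jar_knob (a point): On the axis of the glass jar's knob, 127 mm above its underside (13 mm below the top of the knob).
- board: Round wooden board, 250 mm diameter, 12 mm thick, fixed flat on the counter, turned at any angle. Origin: centre of its underside. In its frame the jar stands near (-40, -40), the oil bottle near (55, -40), the pepper mill near (-40, 65) and the spice tin near (45, 45) mm.
- oil_bottle: Green glass bottle with black cap, 60 mm diameter, 220 mm high (shoulder at 136 mm; above 163 mm a neck and cap, 28 mm diameter), on the board with its axis about 95 mm from the jar's: its neck stands higher than the jar's knob and can be in the way of a gripper's body. Origin: centre of its underside.
- pepper_mill: Dark wooden pepper mill, 54 mm diameter at the foot, 46 mm at the head, 220 mm high, on the board with its axis about 105 mm from the jar's, at about a right angle from the bottle as seen from the jar. Origin: centre of its underside.
- spice_tin: Small tin with a paper label, 44 mm diameter, 70 mm high, on the board. Origin: centre of its underside.
- tomato_can: Tin can with a red-brown label, 74 mm diameter, 110 mm high, standing on the counter near the robot. Origin: centre of its underside.
- tuna_can: Flat tin can, 84 mm diameter, 42 mm high, on the counter near the robot. Origin: centre of its underside.
- punnet: White fruit punnet with berries, 110 x 85 x 55 mm, on the counter's far left. Origin: centre of its underside.
- honey_jar: Honey jar with a yellow lid, 70 mm diameter, 85 mm high, on the counter's far right. Origin: centre of its underside.

How it is judged:
By the outcome, as a careful person would: the job done as asked, in the order asked, and still so for the second after the job is handed in, with the robot touching nothing.
It also fails if it takes over 61 s, if anything falls off the work surface, if the arm or the gripper's body presses on something with over 40 N, if the wrist force passes 120 N, or if a joint passes its speed limit or range.

ROBOT

A 6-joint arm with a two-finger parallel gripper is mounted at the origin on the work surface. World frame = base frame: x ahead of the robot, y to its left, z up, the work surface at z = 0. Lengths are in m, angles in rad, forces in N, time in s.
With the tool pointing down it reaches from about 0.375 to 0.9 m from the base axis. Payload 3.1 kg.
Tool frame: the origin (TCP) lies on the centre line of the jaws, within the pads' length; the fingertips stand 19 mm ahead of it and the grasp point (between the pads) is the TCP; z points along the fingers, y is the line along which they close (so a half turn about z gives the same grasp; the last joint's range is limited). The gripper opens to 85 mm and grips with 20 to 120 N. Pads are 22 mm wide; open, the fingers measure 114 mm over their backs; the gripper's body (76 mm by 85 mm) begins 54 mm behind the grasp point. The pads swing forward as they close: fully open they stand 13 mm farther back than shut.
Start: joints at [0.94, 0.527, 1.433, -0, 1.181, -0.178], TCP at [0.273, 0.562, 0.25] pointing down, gripper open.
Joint ranges: [-3.08, 3.08], [-0.75, 2.2], [0.22, 2.44], [-1.43, 4.57], [0, 2.65], [-2.85, 2.85]. Speed limits (rad/s): [2.79, 2.79, 3.14, 3.14, 3.14, 3.14].

INTERFACE

Orientations are given as a unit quaternion [x, y, z, w].
In Python, from station import manip, cams, sign_off gives the robot as it stands.
- The arm moves only by the tool carry_out, never from a script. Its argument "targets" is a list that holds one entry, the list of rows, each a list of 7 numbers: the shift along the tool's x, y, z in cm, then the turn, a rotation vector about the tool's x, y, z in degrees, then the finger opening in cm, from 0 to 8.54. A call has 1 to 12 rows; each row is the pose to reach, as a shift and turn from the pose commanded when the call began, along the tool's axes at that moment; what a row does not reach only later rows make up. A row lasts 1/12 s, in which the tool goes at most 41.7 mm and 7.16 degrees, less where a joint would pass 70% of its speed; a pose out of reach is approached as far as the arm can. A call with a gripper value outside its range is refused whole. The fingers move at their own pace and stop on an object; "force" is the grip in N (left out, the last holds). Time passes only in rows, so rows that repeat a pose let the fingers close. It gives the time, the measured TCP pose, the force, the opening and the grip force at its end, in the units of the state.
- manip.sense(): the state, without advancing time (a new reading comes with each control period).
- cams.snapshot(name): name is "scene" or "top" or "wrist"; returns the picture (420x560x3 uint8, red, green, blue); there is no depth.
- cams.camera_info(name): a dict with "K" (3x3 intrinsics, pixels), "T" (4x4, takes a point from camera to world coordinates). Camera axes: x right, y down, z forward; pixel columns grow to the right and rows downward; lengths in m; the calibration is good to about 2 mm. A picture is of the moment at which its call begins: read the wrist's pose just before it. camera_info takes no time and is no camera call; for the wrist camera it gives the pose at the moment of the call.
- sign_off(): hands the job in; it is judged then, once.
The state is a dict: "t": time; "q": joint angles; "qd": joint speeds; "tau": joint torques, N m; "tcp_pos": TCP position; "tool_rot": TCP orientation; "force": force on the tool from outside, world axes, zero at the start; "ft_torque": the same for the moment, N m; "finger_gap": opening from 0.0 (shut) to 1.0 (fully open); "gripper_force": force on a finger pad.
Only numpy, scipy, OpenCV 4.12 (cv2) and the standard library are available. Lean on these libraries where they do the work, as an engineer would, in place of code of your own. Each camera call takes 0.05 s, during which the arm holds its last target. There are 200 camera calls.

## Working session

There is one attempt and no reset: what is moved stays moved. The work goes in short steps, Python scripts to look and compute and a tool call to move; the robot and the scene stay as the last step left them, time stands still between calls to the robot, and variables do not carry over. Pictures are saved under pics/ and viewed, at most 10 in all, crops included, and the job is handed in when it is done.

Besides the shell and the picture viewer there is one more tool, called after "Request:" as a command line: name --argument value ..., lists and objects as JSON in quotes. carry_out: Moves the arm, as the interface text tells. Its arguments: {"type":"object","properties":{"targets":{"type":"array"},"force":{"type":"number"}},"required":["targets"]}

```bash
ls; mkdir -p pics; python3 - <<'E'
from station import manip, cams
import cv2, numpy as np
for n in ("scene","top"):
    im=cams.snapshot(n); cv2.imwrite(f"pics/{n}0.png",im[:,:,::-1])
    c=cams.camera_info(n); print(n,np.round(c["K"],1).tolist(),np.round(c["T"],4).tolist())
s=manip.sense(); print(s)
E
```

```text
pics
scene [[471.3, 0.0, 282.2], [0.0, 471.3, 205.7], [0.0, 0.0, 1.0]] [[0.7791, 0.4893, -0.3917, 1.0031], [0.6268, -0.6065, 0.4892, -0.5374], [0.0018, -0.6267, -0.7793, 0.9857], [0.0, 0.0, 0.0, 1.0]]
top [[385.7, 0.0, 272.8], [0.0, 385.7, 205.7], [0.0, 0.0, 1.0]] [[-0.0229, -0.9938, 0.1092, 0.4717], [-0.9997, 0.0239, 0.0072, 0.0114], [-0.0097, -0.109, -0.994, 0.9926], [0.0, 0.0, 0.0, 1.0]]
{'t': 0.1, 'q': array([ 9.39487288e-01,  5.28368440e-01,  1.43376404e+00, -2.07856995e-05,
        1.18144153e+00, -1.78537499e-01]), 'qd': array([ 0.00182143, -0.00200474, -0.00270147, -0.00053133,  0.00133667,
        0.00199435]), 'tau': array([-3.68791762e-04, -4.43307495e+01, -1.78584498e+01, -2.27657647e-04,
        3.91858339e-03,  2.27514630e-05]), 'tcp_pos': array([0.27304404, 0.5615213 , 0.24943761]), 'tool_rot': array([ 2.24453024e-01,  9.74484407e-01, -9.14350721e-04, -3.81441989e-04]), 'force': array([-0.15005513,  0.01174639,  0.25189226]), 'ft_torque': array([-0.0304464 ,  0.06814572, -0.01234052]), 'gripper_force': 0.0, 'finger_gap': 1.000489495567701}
```

View pics/scene0.png

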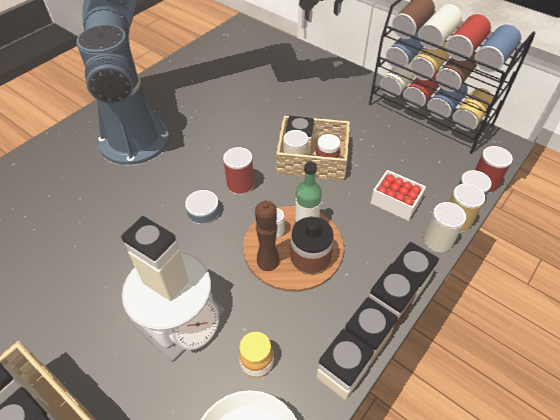

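View pics/top0.png

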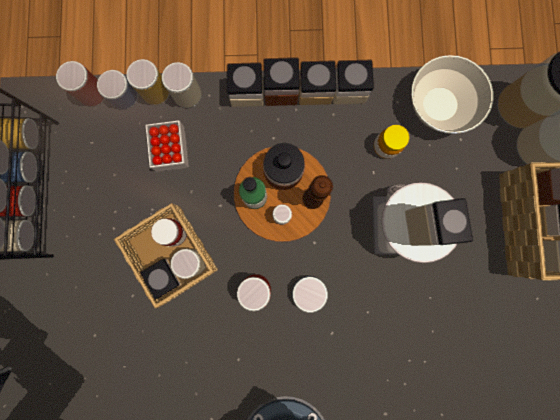

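```bash
cat > h.py <<'E'
from station import manip, cams
import cv2, numpy as np
from scipy.spatial.transform import Rotation as R
def cam(n):
    c=cams.camera_info(n); return np.array(c["K"]),np.array(c["T"])
def ray(c,uv):
    K,T=c; uv=np.atleast_2d(np.asarray(uv,float)); d=np.c_[uv,np.ones(len(uv))]@np.linalg.inv(K).T@T[:3,:3].T
    return T[:3,3],d/np.linalg.norm(d,axis=1)[:,None]
def onz(c,uv,z):
    o,d=ray(c,uv); return o+d*((z-o[2])/d[:,2:])
def tri(obs):
    A=np.zeros((3,3));b=np.zeros(3);L=[]
    for c,uv in obs:
        o,d=ray(c,uv);d=d[0];P=np.eye(3)-np.outer(d,d);A+=P;b+=P@o;L.append((P,o))
    x=np.linalg.solve(A,b); return x,[round(1000*float(np.linalg.norm(P@(x-o))),1) for P,o in L]
def proj(c,X):
    K,T=c; p=(np.atleast_2d(X)-T[:3,3])@T[:3,:3]@K.T; return p[:,:2]/p[:,2:]
def tile(im,x,y,w,h,W,H): return cv2.resize(im[y:y+h,x:x+w],(W,H),interpolation=cv2.INTER_CUBIC)
E
python3 - <<'E'
from h import *
w=cams.snapshot("wrist"); np.save("w0.npy",w); c=cam("wrist"); np.savez("w0c.npz",K=c[0],T=c[1]); print(np.round(c[1],3).tolist(),np.round(c[0],1).tolist())
t=cams.snapshot("top"); s=cams.snapshot("scene"); np.save("t0.npy",t);np.save("s0.npy",s)
a=np.hstack([tile(t,110,200,110,110,266,266),tile(t,370,175,110,110,266,266),tile(t,230,135,110,110,266,266)])
b=np.hstack([tile(s,270,105,90,90,266,266),tile(s,115,215,90,90,266,266),tile(s,240,190,110,110,266,266)])
cv2.imwrite("pics/comp1.png",np.vstack([a,b])[:,:,::-1]); cv2.imwrite("pics/w0.png",w[:,:,::-1])
E
```

```text
[[0.438, 0.86, 0.264, 0.205], [0.899, -0.418, -0.131, 0.596], [-0.002, 0.294, -0.956, 0.373], [0.0, 0.0, 0.0, 1.0]] [[291.1, 0.0, 279.0], [0.0, 291.1, 202.1], [0.0, 0.0, 1.0]]
```

View pics/comp1.png

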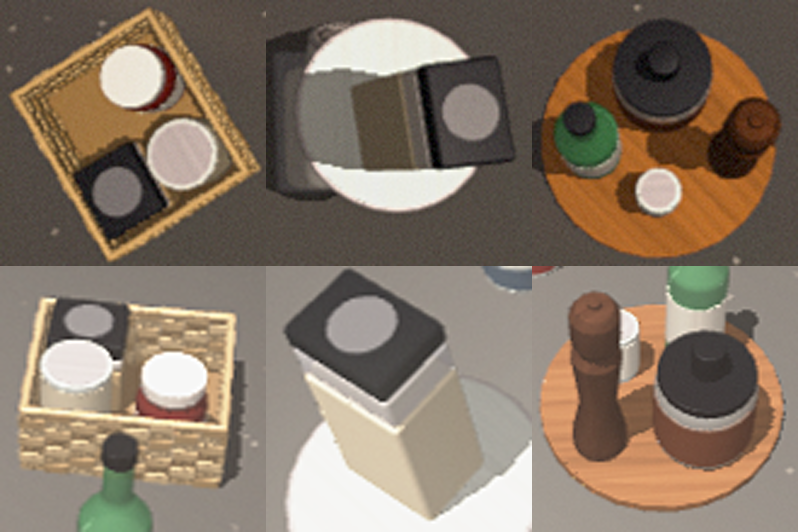

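View pics/w0.png

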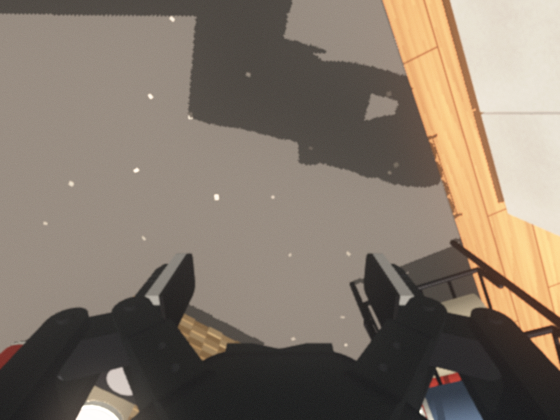

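```bash
python3 - <<'E'
from h import *
np.set_printoptions(precision=4,suppress=True)
T,S=cam("top"),cam("scene")
k=266/110; ks=266/90
tb=lambda p,o=(110,200):np.array(p)/k+o-0.5+0.5/k
sb=lambda p,o=(270,105),kk=ks:(np.array(p)-[0,266])/kk+o-0.5+0.5/kk
for n,a,b in [("far-left corner",(12,97),None),("up",(152,10),(237,315)),("right",(259,168),(222,425)),("low",(112,259),(20,408)),("left",(12,97),(40,298))]:
    if b: print(n,tri([(T,tb(a)),(S,sb(b))]), onz(T,tb(a),.08)[0],onz(S,sb(b),.08)[0])
# discs
def disc(im,box,f):
    x,y,w,h=box; c=im[y:y+h,x:x+w].astype(int); m=f(c).astype(np.uint8)
    cs=cv2.findContours(m,cv2.RETR_EXTERNAL,cv2.CHAIN_APPROX_NONE)[0]; c=max(cs,key=cv2.contourArea); e=cv2.fitEllipse(c); return np.array(e[0])+[x,y],e[1]
t=np.load("t0.npy");s=np.load("s0.npy")
g=lambda lo,hi:(lambda c:(c.min(2)>lo)&(c.max(2)<hi)&(c.max(2)-c.min(2)<25))
print("px",t[221,455],s[236,147])
a=disc(t,(440,205,30,30),g(85,180)); b=disc(s,(132,222,32,28),g(100,200)); print("canlid",a,b,tri([(T,a[0]),(S,b[0])]))
w=lambda c:c.min(2)>190
a=disc(t,(375,175,100,95),w);print("pan",a)
# knob top, hand pick centers
print("knob",tri([(T,tb((664,60),(0,0))*0+np.array([(664-532)/k+230,60/k+135])),(S,np.array([(711-532)/k+240,(352-266)/k+190]))]))
for n,p in dict(kn=(664,58),bottlecap=(579,118),mill=(757,117),tin=(658,190)).items():
    z=dict(kn=.152,bottlecap=.232,mill=.232,tin=.082)[n]
    print(n,onz(T,((p[0]-532)/k+229.5,p[1]/k+134.5),z))
E
```

```text
up (array([0.5765, 0.2287, 0.2289]), [16.3, 16.3]) [0.5822 0.2572 0.08  ] [0.5039 0.397  0.08  ]
right (array([0.5071, 0.1963, 0.1001]), [93.0, 93.0]) [0.4257 0.1525 0.08  ] [0.5767 0.2633 0.08  ]
low (array([ 0.2996,  0.3424, -0.1266]), [20.9, 20.9]) [0.3425 0.2944 0.08  ] [0.4202 0.1649 0.08  ]
left (array([0.4538, 0.2659, 0.2085]), [80.0, 80.0]) [0.4998 0.3941 0.08  ] [0.3387 0.2958 0.08  ]
px [145 132 127] [168 160 158]
canlid (array([454.2519, 221.0226]), (22.245393753051758, 23.5515079498291)) (array([146.8558, 234.4232]), (18.035995483398438, 24.0738525390625)) (array([ 0.5121, -0.3086,  0.2992]), [0.6, 0.6])
pan (array([418.6659, 194.5482]), (19.854915618896484, 62.04950714111328))
knob (array([ 0.6692, -0.01  ,  0.1438]), [1.8, 1.8])
kn [[ 0.669 -0.01   0.152]]
bottlecap [[0.6015 0.0636 0.232 ]]
mill [[ 0.5987 -0.0833  0.232 ]]
tin [[ 0.5537 -0.0024  0.082 ]]
```

The basket's free corner is the left one in the top view (tile px ≈ (60,110), world about (0.478, 0.33)). The canister lid's grey spot is at top px (454,221), and triangulates to z = 0.299, as expected. The jar knob is near (0.669, -0.010). The first wrist view shows only the basket's edge, so I'll move above the basket for a closer view.

Request:
carry_out --targets '[[[-28.7, -18.5, -8, 0, 0, -36, 8.54], [-28.7, -18.5, -8, 0, 0, -36, 8.54], [-28.7, -18.5, -8, 0, 0, -36, 8.54], [-28.7, -18.5, -8, 0, 0, -36, 8.54], [-28.7, -18.5, -8, 0, 0, -36, 8.54], [-28.7, -18.5, -8, 0, 0, -36, 8.54], [-28.7, -18.5, -8, 0, 0, -36, 8.54], [-28.7, -18.5, -8, 0, 0, -36, 8.54], [-28.7, -18.5, -8, 0, 0, -36, 8.54], [-28.7, -18.5, -8, 0, 0, -36, 8.54], [-28.7, -18.5, -8, 0, 0, -36, 8.54], [-28.7, -18.5, -8, 0, 0, -36, 8.54]]]'

```text
t: 1.25
tcp_pos: [0.45, 0.2702, 0.3301]
tool_rot: [-0.087, 0.996, 0.0, -0.0]
force: [-1.1, -0.1, -0.4]
finger_gap: 1.0
gripper_force: 0.0
```

```bash
cat >> h.py <<'E'
def wsnap(n):
    c=cam("wrist"); im=cams.snapshot("wrist"); np.savez(n+".npz",im=im,K=c[0],T=c[1]); cv2.imwrite(f"pics/{n}.png",im[:,:,::-1]); return im,c
def load(n):
    d=np.load(n+".npz"); return d["im"],(d["K"],d["T"])
def state():
    s=manip.sense(); r=R.from_quat(s["tool_rot"]).as_matrix(); th=np.degrees(np.arctan2(r[1,0],r[0,0]))
    print("t",round(s["t"],2),"tcp",np.round(s["tcp_pos"],4),"th",round(th,2),"F",np.round(s["force"],1),"gap",round(s["finger_gap"]*8.54,2),"gf",round(s["gripper_force"],1),"tilt",np.round(r[:,2],4)); return s,r,th
def go(p,th=None):
    s,r,t0=state(); d=r.T@(np.array(p)-s["tcp_pos"])*100
    dth=0 if th is None else (th-t0+180)%360-180
    print("shift cm",np.round(d,2),"rotz",round(-dth,2))
E
python3 - <<'E'
from h import *
state(); wsnap("w1")
E
```

```text
t 1.25 tcp [0.45   0.2702 0.3301] th -169.97 F [-1.1 -0.1 -0.4] gap 8.54 gf 0.0 tilt [-1.e-03  3.e-04 -1.e+00]
```

View pics/w1.png

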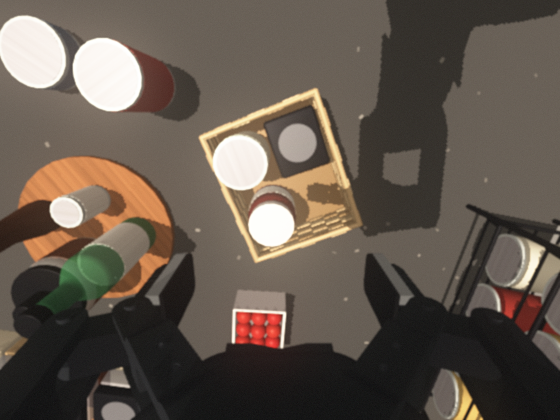

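The view shows the whole basket: rim corners near (200,136), (318,90), (360,223), (256,262), and the free quarter at about (325,200).

```bash
python3 - <<'E'
from h import *
np.set_printoptions(precision=4,suppress=True)
im,c=load("w1"); b=(180,75,200,205)
hsv=cv2.cvtColor(im,cv2.COLOR_RGB2HSV)
m=((hsv[...,0]>8)&(hsv[...,0]<26)&(hsv[...,1]>75)&(hsv[...,2]>110)).astype(np.uint8)
M=np.zeros_like(m);x,y,w,h=b;M[y:y+h,x:x+w]=m[y:y+h,x:x+w]
M=cv2.morphologyEx(M,cv2.MORPH_CLOSE,np.ones((3,3)))
n,l,st,_=cv2.connectedComponentsWithStats(M); l=l==1+np.argmax(st[1:,4])
hull=cv2.convexHull(np.argwhere(l)[:,::-1].astype(np.int32))[:,0].astype(float)
P=onz(c,hull,.08)[:,:2]
r=cv2.minAreaRect((P*1000).astype(np.float32)); print(r); bx=cv2.boxPoints(r)/1000; px=proj(c,np.c_[bx,[.08]*4]);print(bx,px)
# height: triangulate with top-view hand corners
k=266/110; T=cam("top")
for p in [(12,97),(152,10),(259,168),(112,259)]:
    uv=np.array(p)/k+[109.5,199.5]; X=onz(T,uv,.08)[0]
    i=np.argmin(np.linalg.norm(bx-X[:2],axis=1)); print(tri([(T,uv),(c,px[i])]))
# black / jam top discs for check
E
```

```text
((460.920654296875, 279.2794494628906), (194.35655212402344, 162.58316040039062), 31.197134017944336)
[[0.3357 0.2985]
 [0.4199 0.1594]
 [0.5862 0.2601]
 [0.5019 0.3992]] [[318.1717  84.8149]
 [195.3331 135.1586]
 [254.8602 264.3797]
 [363.9901 226.2835]]
(array([0.5005, 0.3959, 0.0826]), [2.2, 2.2])
(array([0.5833, 0.2586, 0.0829]), [1.8, 1.8])
(array([0.4237, 0.1552, 0.0617]), [1.7, 1.7])
(array([0.3365, 0.3014, 0.0574]), [3.3, 3.3])
```

```bash
cat > rim.py <<'E'
from h import *
from scipy.ndimage import map_coordinates
np.set_printoptions(precision=4,suppress=True)
def rim(im,c,ctr,yaw,z=.08,hx=.095,hy=.079,rng=.010,sides=((1,0),(-1,0),(0,1),(0,-1))):
    """outer rim edge per side, from saturation/brightness profile half-crossing along the outward normal at height z"""
    g=cv2.GaussianBlur(im[...,0].astype(float),(0,0),.7); res={}
    u=np.array([np.cos(yaw),np.sin(yaw)]);v=np.array([-u[1],u[0]])
    for sx,sy in sides:
        n=sx*u+sy*v; t=np.array([-n[1],n[0]]); h=hx if sx else hy; L=(hy if sx else hx)*.8
        a=np.linspace(-L,L,60); d=np.arange(-rng,rng,.0005); pts=[]
        for ai in a:
            Q=ctr+n*(h+d)[:,None]+t*ai; p=proj(c,np.c_[Q,np.full(len(d),z)])
            f=map_coordinates(g,[p[:,1],p[:,0]],order=1); gr=np.gradient(f); i=np.argmin(gr)
            if gr[i]<-2 and 0<i<len(d)-1: pts.append((ai,h+d[i]))
        pts=np.array(pts)
        if len(pts)<15: continue
        k=np.ones(len(pts),bool)
        for _ in range(5):
            q=np.polyfit(*pts[k].T,1); e=pts[:,1]-np.polyval(q,pts[:,0]); k=abs(e)<max(.0015,1.5*np.std(e[k]))
        res[sx,sy]=(round(q[1]*1000,1),round(np.degrees(np.arctan(q[0])),2),int(k.sum()),round(1000*np.std(e[k]),1))
    return res
E
python3 - <<'E'
from rim import *
im,c=load("w1"); ctr=np.array([.4615,.2780]);yaw=np.radians(31.5)
print("wrist",rim(im,c,ctr,yaw)); t=np.load("t0.npy"); print("top",rim(t,cam("top"),ctr,yaw)); print("scene",rim(np.load("s0.npy"),cam("scene"),ctr,yaw))
E
```

```text
wrist {(1, 0): (np.float64(95.8), np.float64(0.55), 60, np.float64(0.8)), (-1, 0): (np.float64(96.2), np.float64(0.26), 60, np.float64(0.5)), (0, 1): (np.float64(81.2), np.float64(0.39), 60, np.float64(0.7)), (0, -1): (np.float64(78.6), np.float64(0.19), 60, np.float64(0.7))}
top {(1, 0): (np.float64(97.3), np.float64(0.57), 60, np.float64(0.7)), (-1, 0): (np.float64(96.2), np.float64(-0.02), 56, np.float64(0.8)), (0, 1): (np.float64(80.2), np.float64(0.16), 60, np.float64(0.7)), (0, -1): (np.float64(78.6), np.float64(0.39), 45, np.float64(0.6))}
scene {(1, 0): (np.float64(97.0), np.float64(1.02), 56, np.float64(0.7)), (-1, 0): (np.float64(96.2), np.float64(0.1), 60, np.float64(0.5)), (0, 1): (np.float64(78.6), np.float64(-2.49), 25, np.float64(0.9)), (0, -1): (np.float64(80.0), np.float64(0.43), 53, np.float64(0.6))}
```

Request:
carry_out --targets '[[[4, -58.1, -13, 0, 0, 0, 8.54], [4, -58.1, -13, 0, 0, 0, 8.54], [4, -58.1, -13, 0, 0, 0, 8.54], [4, -58.1, -13, 0, 0, 0, 8.54], [4, -58.1, -13, 0, 0, 0, 8.54], [4, -58.1, -13, 0, 0, 0, 8.54], [4, -58.1, -13, 0, 0, 0, 8.54], [4, -58.1, -13, 0, 0, 0, 8.54], [4, -58.1, -13, 0, 0, 0, 8.54], [4, -58.1, -13, 0, 0, 0, 8.54], [4, -58.1, -13, 0, 0, 0, 8.54], [4, -58.1, -13, 0, 0, 0, 8.54]]]'

```text
t: 2.3
tcp_pos: [0.5028, -0.2152, 0.4392]
tool_rot: [-0.089, 0.996, 0.001, -0.0]
force: [0.8, -0.6, -0.4]
finger_gap: 1.004
gripper_force: 0.0
```

```bash
python3 - <<'E'
from h import *
go((.512,-.309,.46),190)
E
```

```text
t 2.3 tcp [ 0.5028 -0.2152  0.4392] th -169.79 F [ 0.8 -0.6 -0.4] gap 8.57 gf 0.0 tilt [-7.e-04  1.e-03 -1.e+00]
shift cm [ 0.76 -9.39 -2.09] rotz 0.21
```

Request:
carry_out --targets '[[[0.7, -9.3, -2, 0, 0, 0, 8.54], [0.7, -9.3, -2, 0, 0, 0, 8.54], [0.7, -9.3, -2, 0, 0, 0, 8.54], [0.7, -9.3, -2, 0, 0, 0, 8.54], [0.7, -9.3, -2, 0, 0, 0, 8.54]]]'

```text
t: 2.72
tcp_pos: [0.5122, -0.3067, 0.4581]
tool_rot: [-0.088, 0.996, 0.001, -0.001]
force: [-0.3, 0.2, -0.4]
finger_gap: 1.004
gripper_force: 0.0
```

```bash
python3 - <<'E'
from h import *
state(); wsnap("w2")
E
```

```text
t 2.72 tcp [ 0.5122 -0.3067  0.4581] th -169.89 F [-0.3  0.2 -0.4] gap 8.57 gf 0.0 tilt [-0.0015  0.0025 -1.    ]
```

View pics/w2.png

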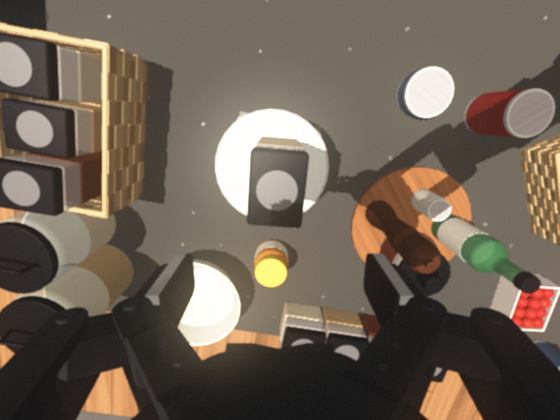

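```bash
python3 - <<'E'
from rim import *
im,c=load("w2"); x,y,w,h=232,130,90,110
z=.299
sub=im[y:y+h,x:x+w]; m=(sub.max(2)<75).astype(np.uint8)
# grey disc
g=((sub.min(2)>85)&(sub.max(2)<185)).astype(np.uint8)
cs=[k for k in cv2.findContours(g,cv2.RETR_LIST,cv2.CHAIN_APPROX_NONE)[0] if 600<cv2.contourArea(k)<2500]
for k in cs:
    e=cv2.fitEllipse(k); print("ell",np.array(e[0])+[x,y],e[1]); d=np.array(e[0])+[x,y]
    print(onz(c,d,z)); a=np.array([454.25,221.02]); b=np.array([146.86,234.42]); print(tri([(c,d),(cam("top"),a),(cam("scene"),b)]),tri([(c,d),(cam("scene"),b)]),tri([(c,d),(cam("top"),a)]))
n,l,st,_=cv2.connectedComponentsWithStats(m); i=1+np.argmax(st[1:,4]); hull=cv2.convexHull(np.argwhere(l==i)[:,::-1].astype(np.int32))[:,0]+[x,y]
P=onz(c,hull,z)[:,:2]; r=cv2.minAreaRect((P*1000).astype(np.float32)); print(r,proj(c,np.c_[cv2.boxPoints(r)/1000,[z]*4]))
print("mean col",[im[v,278].tolist() for v in range(138,162,2)])
# yaw by line profiles: invert so lid dark -> bright
inv=255-im
print(rim(inv,c,np.array(r[0])/1000,np.radians(10),z,.04,.029,.009))
# pan disc
pm=(im[95:225,205:340].min(2)>180).astype(np.uint8); hl=cv2.convexHull(np.argwhere(pm)[:,::-1].astype(np.int32))[:,0]+[205,95]
Q=onz(c,hl,.129); print("pan",[np.round(v,1) for v in cv2.minEnclosingCircle((Q[:,:2]*1000).astype(np.float32))], cv2.fitEllipse((Q[:,:2]*1000).astype(np.float32)))
E
```

```text
ell [275.3899 187.6911] (34.34693145751953, 41.85363006591797)
[[ 0.5085 -0.3096  0.299 ]]
(array([ 0.5107, -0.309 ,  0.2973]), [1.8, 1.9, 0.7]) (array([ 0.5095, -0.3088,  0.2964]), [0.8, 0.8]) (array([ 0.5114, -0.31  ,  0.2937]), [1.6, 1.6])
ell [279.9587 191.9252] (59.55366516113281, 83.18141174316406)
[[ 0.5121 -0.3043  0.299 ]]
(array([ 0.512 , -0.307 ,  0.2997]), [2.7, 0.9, 2.0]) (array([ 0.5115, -0.3065,  0.2984]), [2.2, 2.2]) (array([ 0.5113, -0.305 ,  0.3052]), [0.9, 0.9])
((521.35693359375, -295.6239318847656), (52.48653030395508, 33.01926040649414), 5.3519287109375) [[305.8172 178.1478]
 [272.5558 175.4417]
 [268.6956 224.8997]
 [300.2884 227.3298]]
mean col [[208, 194, 168], [188, 171, 144], [188, 173, 144], [198, 181, 152], [232, 218, 191], [170, 160, 145], [103, 98, 86], [108, 104, 92], [118, 112, 102], [122, 117, 105], [118, 113, 102], [116, 111, 99]]
{(1, 0): (np.float64(45.4), np.float64(9.66), 25, np.float64(0.8))}
pan [array([ 517.7, -316.2]), np.float64(92.0)] ((520.4063110351562, -316.41546630859375), (177.22885131835938, 180.7005157470703), 124.89068603515625)
```

```bash
python3 - <<'E'
from rim import *
im,c=load("w2"); inv=255-im
for th in (8,10,7): print(th,rim(inv,c,np.array([.5105,-.307]),np.radians(th),.298,.04,.029,.008))
T=cam("top"); t=np.load("t0.npy"); print("top",rim(255-t,T,np.array([.5105,-.308]),np.radians(8),.298,.04,.029,.008))
S=cam("scene"); t=np.load("s0.npy"); print("scene",rim(255-t,S,np.array([.5105,-.308]),np.radians(8),.298,.04,.029,.008))
cv2.imwrite("pics/w2c.png",cv2.resize(im[120:245,215:345],None,fx=4.5,fy=4.5,interpolation=cv2.INTER_CUBIC)[:,:,::-1])
E
```

```text
8 {(1, 0): (np.float64(39.2), np.float64(2.14), 60, np.float64(0.3)), (-1, 0): (np.float64(41.2), np.float64(3.08), 60, np.float64(0.2)), (0, 1): (np.float64(27.1), np.float64(2.82), 60, np.float64(0.2)), (0, -1): (np.float64(29.2), np.float64(2.65), 60, np.float64(0.2))}
10 {(1, 0): (np.float64(39.2), np.float64(4.18), 60, np.float64(0.3)), (-1, 0): (np.float64(41.2), np.float64(4.55), 60, np.float64(0.3)), (0, 1): (np.float64(27.2), np.float64(4.83), 60, np.float64(0.3)), (0, -1): (np.float64(29.3), np.float64(4.84), 60, np.float64(0.3))}
7 {(1, 0): (np.float64(39.1), np.float64(1.42), 60, np.float64(0.3)), (-1, 0): (np.float64(41.2), np.float64(1.81), 60, np.float64(0.2)), (0, 1): (np.float64(27.1), np.float64(1.92), 60, np.float64(0.3)), (0, -1): (np.float64(29.1), np.float64(1.96), 60, np.float64(0.3))}
top {(1, 0): (np.float64(42.0), np.float64(0.76), 60, np.float64(0.5)), (-1, 0): (np.float64(37.7), np.float64(2.77), 60, np.float64(0.4)), (0, 1): (np.float64(34.0), np.float64(2.52), 60, np.float64(0.4)), (0, -1): (np.float64(28.4), np.float64(2.67), 60, np.float64(0.5))}
scene {(-1, 0): (np.float64(37.7), np.float64(2.73), 60, np.float64(0.3)), (0, 1): (np.float64(27.1), np.float64(2.61), 60, np.float64(0.2)), (0, -1): (np.float64(34.4), np.float64(3.0), 58, np.float64(0.3))}
```

View pics/w2c.png

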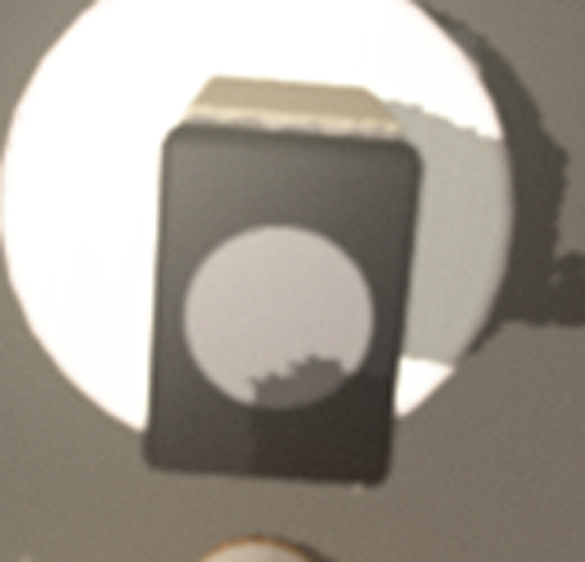

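```bash
python3 - <<'E'
from rim import *
go((.510,-.3085,.279),185.3)
im,c=load("w1"); ctr=np.array([.4613,.2791]);yaw=np.radians(31.15)
print("wrist",rim(im,c,ctr,yaw)); t=np.load("t0.npy"); print("top",rim(t,cam("top"),ctr,yaw))
E
```

```text
t 2.77 tcp [ 0.5121 -0.3058  0.4583] th -169.83 F [-0.7  0.3  0.1] gap 8.53 gf 0.0 tilt [-0.0015  0.0025 -1.    ]
shift cm [ 0.24 -0.27 17.93] rotz 4.87
wrist {(1, 0): (np.float64(95.4), np.float64(0.02), 60, np.float64(0.8)), (-1, 0): (np.float64(96.6), np.float64(-0.11), 60, np.float64(0.5)), (0, 1): (np.float64(80.1), np.float64(0.05), 60, np.float64(0.7)), (0, -1): (np.float64(79.7), np.float64(-0.13), 59, np.float64(0.7))}
top {(1, 0): (np.float64(96.9), np.float64(0.19), 60, np.float64(0.6)), (-1, 0): (np.float64(96.6), np.float64(-0.17), 56, np.float64(0.8)), (0, 1): (np.float64(79.1), np.float64(-0.05), 58, np.float64(0.7)), (0, -1): (np.float64(79.7), np.float64(0.16), 46, np.float64(0.6))}
```

Request:
carry_out --targets '[[[0.2, -0.3, 4, 0, 0, 4.9, 8.54], [0.2, -0.3, 8, 0, 0, 4.9, 8.54], [0.2, -0.3, 11.5, 0, 0, 4.9, 8.54], [0.2, -0.3, 14, 0, 0, 4.9, 8.54], [0.2, -0.3, 16, 0, 0, 4.9, 8.54], [0.2, -0.3, 17, 0, 0, 4.9, 8.54], [0.2, -0.3, 17.7, 0, 0, 4.9, 8.54], [0.2, -0.3, 17.9, 0, 0, 4.9, 8.54], [0.2, -0.3, 17.9, 0, 0, 4.9, 8.54], [0.2, -0.3, 17.9, 0, 0, 4.9, 8.54]]]'

```text
t: 3.6
tcp_pos: [0.5112, -0.3113, 0.2817]
tool_rot: [-0.045, 0.999, -0.001, 0.001]
force: [-0.3, -0.2, 0.1]
finger_gap: 1.0
gripper_force: 0.0
```

```bash
python3 - <<'E'
from rim import *
go((.510,-.3085,.279),185.3)
E
```

```text
t 3.6 tcp [ 0.5112 -0.3113  0.2817] th -174.81 F [-0.3 -0.2  0.1] gap 8.54 gf 0.0 tilt [ 0.0021 -0.0018 -1.    ]
shift cm [0.09 0.29 0.27] rotz -0.11
```

Request:
carry_out --targets '[[[0.1, 0.2, 0.2, 0, 0, 0, 8.54], [0.1, 0.2, 0.2, 0, 0, 0, 8.54], [0.1, 0.2, 0.2, 0, 0, 0, 5], [0.1, 0.2, 0.2, 0, 0, 0, 5], [0.1, 0.2, 0.2, 0, 0, 0, 5], [0.1, 0.2, 0.2, 0, 0, 0, 5], [0.1, 0.2, 0.2, 0, 0, 0, 5], [0.1, 0.2, 0.2, 0, 0, 0, 5]]]' --force 50

```text
t: 4.27
tcp_pos: [0.5093, -0.3094, 0.2783]
tool_rot: [-0.045, 0.999, -0.0, 0.0]
force: [0.1, 0.1, 1.2]
finger_gap: 0.673
gripper_force: 62.6
```

```bash
python3 - <<'E'
from rim import *
state()
E
```

```text
t 4.27 tcp [ 0.5093 -0.3094  0.2783] th -174.85 F [0.1 0.1 1.2] gap 5.75 gf 62.6 tilt [ 0.0002 -0.0003 -1.    ]
```

Request:
carry_out --targets '[[[0, 0, -0.5, 0, 0, 0, 5], [0, 0, -1.2, 0, 0, 0, 5], [0, 0, -2.2, 0, 0, 0, 5], [0, 0, -3.5, 0, 0, 0, 5], [0, 0, -5, 0, 0, 0, 5], [0, 0, -7, 0, 0, 0, 5], [0, 0, -9, 0, 0, 0, 5], [0, 0, -11, 0, 0, 0, 5], [0, 0, -13, 0, 0, 0, 5], [0, 0, -14.5, 0, 0, 0, 5], [0, 0, -15, 0, 0, 0, 5], [0, 0, -15, 0, 0, 0, 5]]]' --force 60

```text
t: 5.27
tcp_pos: [0.5094, -0.3094, 0.4298]
tool_rot: [-0.045, 0.999, -0.001, 0.001]
force: [0.7, -0.5, -6.3]
finger_gap: 0.67
gripper_force: 65.7
```

```bash
python3 - <<'E'
from rim import *
go((.4787,.3326,.43),211.15)
E
```

```text
t 5.27 tcp [ 0.5094 -0.3094  0.4298] th -174.84 F [ 0.7 -0.5 -6.3] gap 5.72 gf 65.7 tilt [ 0.002  -0.0017 -1.    ]
shift cm [-2.71 64.22 -0.13] rotz -25.99
```

Request:
carry_out --targets '[[[-0.1, 1, 0, 0, 0, 0, 5], [-0.2, 3, 0, 0, 0, 0, 5], [-0.3, 6, 0, 0, 0, 0, 5], [-0.4, 9, 0, 0, 0, 0, 5], [-0.5, 12.5, 0, 0, 0, 0, 5], [-0.6, 16, 0, 0, 0, 0, 5], [-0.7, 19.5, 0, 0, 0, 0, 5], [-0.9, 23, 0, 0, 0, 0, 5], [-1.1, 26.5, 0, 0, 0, 0, 5], [-1.3, 30, 0, 0, 0, 0, 5], [-1.4, 33.5, 0, 0, 0, 0, 5], [-1.5, 37, 0, 0, 0, 0, 5]]]'

```text
t: 6.27
tcp_pos: [0.4889, 0.063, 0.4265]
tool_rot: [-0.045, 0.999, 0.001, -0.002]
force: [0.7, -0.4, -6.5]
finger_gap: 0.671
gripper_force: 66.1
```

```bash
python3 - <<'E'
from rim import *
go((.4787,.3326,.41),211.15)
E
```

```text
t 6.27 tcp [0.4889 0.063  0.4265] th -174.83 F [ 0.7 -0.4 -6.5] gap 5.73 gf 66.1 tilt [-0.0042  0.001  -1.    ]
shift cm [-1.42 26.94  1.69] rotz -25.98
```

Request:
carry_out --targets '[[[-0.1, 3.5, 0.1, 0, 0, -1, 5], [-0.2, 7, 0.3, 0, 0, -3, 5], [-0.4, 10.5, 0.5, 0, 0, -6, 5], [-0.6, 14, 0.7, 0, 0, -10, 5], [-0.8, 17, 0.9, 0, 0, -14, 5], [-1, 20, 1.1, 0, 0, -18, 5], [-1.2, 22.5, 1.3, 0, 0, -21, 5], [-1.3, 24.5, 1.5, 0, 0, -23.5, 5], [-1.4, 26, 1.6, 0, 0, -25.5, 5], [-1.4, 26.8, 1.7, 0, 0, -26, 5], [-1.4, 26.9, 1.7, 0, 0, -26, 5], [-1.4, 26.9, 1.7, 0, 0, -26, 5]]]'

```text
t: 7.27
tcp_pos: [0.4803, 0.3293, 0.4105]
tool_rot: [-0.268, 0.963, -0.001, -0.001]
force: [0.3, -0.8, -7.2]
finger_gap: 0.673
gripper_force: 66.2
```

```bash
python3 - <<'E'
from rim import *
go((.4787,.3326,.28),211.15); 
im,c=wsnap("w3"); T=cam("top"); t=cams.snapshot("top"); np.save("t3.npy",t); s=cams.snapshot("scene"); np.save("s3.npy",s)
cx=(.4787,.3326)
cv2.imwrite("pics/c3.png",np.hstack([tile(im,160,60,260,260,400,400),tile(s,250,30,130,130,400,400)])[:,:,::-1])
# pan now empty: top, scene
for n,I,C in (("top",t,T),("scene",s,cam("scene"))):
    p=proj(C,[[.5185,-.3165,.135]])[0].astype(int); r=70; x0,y0=np.maximum(p-r,0); q=I[y0:y0+2*r,x0:x0+2*r]
    m=(q.min(2)>150).astype(np.uint8); nn,l,st,ce=cv2.connectedComponentsWithStats(m); l=l==l[r if p[1]>=r else p[1],r if p[0]>=r else p[0]]
    k=max(cv2.findContours(l.astype(np.uint8),cv2.RETR_EXTERNAL,cv2.CHAIN_APPROX_NONE)[0],key=cv2.contourArea); hl=cv2.convexHull(k)[:,0]+[x0,y0]
    P=onz(C,k[:,0]+[x0,y0],.135)[:,:2]*1000; print(n,cv2.fitEllipse(P.astype(np.float32)),[np.round(v,1) for v in cv2.minEnclosingCircle(P.astype(np.float32))])
    np.save(n+"pan.npy",cv2.fitEllipse(k)[0]+np.array([x0,y0])); 
print(tri([(T,np.load("toppan.npy")),(cam("scene"),np.load("scenepan.npy"))]))
E
```

```text
t 7.27 tcp [0.4803 0.3293 0.4105] th -148.86 F [ 0.3 -0.8 -7.2] gap 5.75 gf 66.2 tilt [-0.0015 -0.0017 -1.    ]
shift cm [-0.07  0.38 13.05] rotz -0.01
top ((522.8907470703125, -314.7339782714844), (175.04393005371094, 175.33143615722656), 120.72685241699219) [array([ 522.8, -314.8]), np.float64(89.0)]
scene ((551.4058227539062, -327.3049011230469), (172.05128479003906, 264.41961669921875), 72.52336120605469) [array([ 567.4, -322.7]), np.float64(135.9)]
(array([ 0.5297, -0.3264,  0.0901]), [7.4, 7.4])
```

View pics/c3.png

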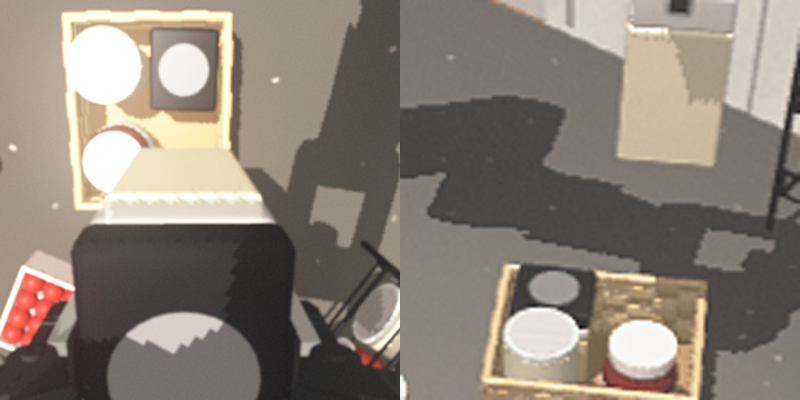

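```bash
python3 - <<'E'
from rim import *
s,r,th=state(); p=s["tcp_pos"]
im,c=load("w3"); zt=p[2]+.0197
ctr=p[:2]; print("tcp",ctr)
for nm,I,C in (("wrist inv",255-im,c),("wrist",im,c)):
    print(nm,rim(I,C,ctr,np.radians(th+180),zt,.04,.029,.006,sides=((-1,0),(0,1),(0,-1))))
# basket from this view
print("basket",rim(im,c,np.array([.4613,.2791]),np.radians(31.15),sides=((-1,0),(0,1),(0,-1))))
# underside height: scene bottom corners of canister
S=cam("scene"); u=np.array([np.cos(np.radians(th+180)),np.sin(np.radians(th+180))]);v=np.array([-u[1],u[0]])
for a,b in ((1,-1),(-1,-1),(1,1),(-1,1)): print((a,b),proj(S,[np.r_[ctr+a*.04*u+b*.029*v,p[2]-.1503]]))
E
```

```text
t 7.42 tcp [0.4809 0.3285 0.4113] th -148.94 F [ 0.9 -0.6 -6.1] gap 5.75 gf 66.2 tilt [-0.     -0.0008 -1.    ]
tcp [0.4809 0.3285]
wrist inv {(-1, 0): (np.float64(42.5), np.float64(-0.75), 59, np.float64(0.2)), (0, 1): (np.float64(30.5), np.float64(-1.02), 38, np.float64(0.9)), (0, -1): (np.float64(26.0), np.float64(0.36), 33, np.float64(0.9))}
wrist {(-1, 0): (np.float64(44.3), np.float64(-1.01), 56, np.float64(0.1)), (0, -1): (np.float64(28.2), np.float64(-7.89), 19, np.float64(0.7))}
basket {(-1, 0): (np.float64(97.4), np.float64(-0.0), 58, np.float64(0.5)), (0, 1): (np.float64(80.9), np.float64(-0.28), 37, np.float64(0.7)), (0, -1): (np.float64(81.2), np.float64(-0.08), 57, np.float64(0.8))}
(1, -1) [[350.679   85.0277]]
(-1, -1) [[318.5851  82.3062]]
(1, 1) [[351.692   71.1525]]
(-1, 1) [[320.5448  68.5879]]
```

```bash
cat > chk.py <<'E'
from rim import *
def check(off=.1503):
    s,r,th=state(); p=s["tcp_pos"]; S=cam("scene"); I=cams.snapshot("scene")
    cv2.imwrite("pics/sc_%d.png"%int(100*s["t"]),I[:,:,::-1])
    u=np.array([np.cos(np.radians(th+180)),np.sin(np.radians(th+180))]);v=np.array([-u[1],u[0]])
    g=cv2.GaussianBlur(I[...,0].astype(float),(0,0),.6)
    def edge(A,B,n,rng=5,frac=(.1,.9)):  # deviations (px) of edge from segment A-B along image dir n
        o=[];d=np.arange(-rng,rng+.01,.1)
        for f in np.linspace(*frac,25):
            q=A+(B-A)*f+d[:,None]*n; w=map_coordinates(g,[q[:,1],q[:,0]],order=1); gr=np.gradient(w); o.append(d[np.argmax(abs(gr))])
        return round(float(np.median(o)),2),round(float(np.std(o)),2)
    pj=lambda a,b,z:proj(S,[np.r_[p[:2]+a*.04*u+b*.029*v,z]])[0]
    zb=p[2]-off; x=np.array([1.,0]); y=np.array([0,1.])
    print("left",edge(pj(-1,-1,zb),pj(-1,-1,zb+.12),x),"left back",edge(pj(-1,1,zb),pj(-1,1,zb+.12),x),"right f",edge(pj(1,-1,zb),pj(1,-1,zb+.12),x),"right b",edge(pj(1,1,zb),pj(1,1,zb+.12),x),"bottom",edge(pj(-1,-1,zb),pj(1,-1,zb),y))
    e=.001; print("px per mm u,v,z", [(proj(S,[np.r_[p[:2],zb]+np.r_[D,0]*e])-proj(S,[np.r_[p[:2],zb]])).round(3)[0] for D in (u,v)], (proj(S,[np.r_[p[:2],zb+e]])-proj(S,[np.r_[p[:2],zb]])).round(3)[0])
    return p
E
python3 - <<'E'
from chk import *
check(); go((.4787,.3326,.28),211.15)
# scene check of basket rim along its x: already +0.4mm
E
```

```text
t 7.42 tcp [0.4809 0.3285 0.4113] th -148.94 F [ 0.9 -0.6 -6.1] gap 5.75 gf 66.2 tilt [-0.     -0.0008 -1.    ]
left (1.4, 1.01) left back (0.9, 1.65) right f (1.4, 0.62) right b (2.4, 0.8) bottom (-1.7, 0.41)
px per mm u,v,z [array([0.395, 0.033]), array([ 0.026, -0.238])] [ 0.035 -0.332]
t 7.47 tcp [0.481  0.3286 0.4115] th -148.95 F [ 0.  -0.5 -6.7] gap 5.7 gf 66.2 tilt [ 0.0002 -0.0004 -1.    ]
shift cm [-0.01  0.47 13.15] rotz -0.1
```

Request:
carry_out --targets '[[[0, 0.2, 1.5, 0, 0, 0, 5], [0, 0.4, 4, 0, 0, 0, 5], [0, 0.4, 6.5, 0, 0, 0, 5], [0, 0.4, 9, 0, 0, 0, 5], [0, 0.4, 11, 0, 0, 0, 5], [0, 0.4, 12.5, 0, 0, 0, 5], [0, 0.4, 13.3, 0, 0, 0, 5], [0, 0.4, 13.5, 0, 0, 0, 5], [0, 0.4, 13.5, 0, 0, 0, 5], [0, 0.4, 13.5, 0, 0, 0, 5]]]'

```text
t: 8.3
tcp_pos: [0.4797, 0.3332, 0.2775]
tool_rot: [-0.268, 0.963, 0.0, 0.001]
force: [0.3, -0.4, -6.3]
finger_gap: 0.676
gripper_force: 66.0
```

```bash
cat >> chk.py <<'E'
def topchk(p,th,off=.0197):
    t=cams.snapshot("top"); np.save("tl.npy",t)
    for I in (t,255-t): print("top lid",rim(I,cam("top"),p[:2],np.radians(th+180),p[2]+off,.04,.029,.007))
    print("top basket",rim(t,cam("top"),np.array([.4613,.2791]),np.radians(31.15)))
E
python3 - <<'E'
from chk import *
p=check(); topchk(p,211.1-360); go((.4787,.3326,.156),211.15)
s=cv2.imread("pics/sc_%d.png"%int(100*manip.sense()["t"])) if 0 else None
S=cams.snapshot("scene"); t=np.load("tl.npy")
cv2.imwrite("pics/c4.png",np.hstack([tile(S,265,60,100,120,400,480),tile(t,90,170,140,168,400,480)])[:,:,::-1])
E
```

```text
t 8.3 tcp [0.4797 0.3332 0.2775] th -148.87 F [ 0.3 -0.4 -6.3] gap 5.77 gf 66.0 tilt [ 0.0025  0.001  -1.    ]
left (1.4, 0.99) left back (0.4, 0.44) right f (0.9, 0.37) right b (1.9, 0.48) bottom (-1.7, 1.29)
px per mm u,v,z [array([0.362, 0.033]), array([ 0.025, -0.237])] [ 0.03  -0.281]
top lid {(-1, 0): (np.float64(44.7), np.float64(3.92), 17, np.float64(0.8)), (0, -1): (np.float64(31.1), np.float64(7.65), 33, np.float64(0.7))}
top lid {(1, 0): (np.float64(43.2), np.float64(-0.68), 25, np.float64(0.5)), (-1, 0): (np.float64(38.4), np.float64(0.29), 60, np.float64(0.4)), (0, 1): (np.float64(27.3), np.float64(1.76), 27, np.float64(0.6)), (0, -1): (np.float64(31.2), np.float64(-4.11), 34, np.float64(0.8))}
top basket {(1, 0): (np.float64(96.8), np.float64(0.07), 42, np.float64(0.6)), (-1, 0): (np.float64(96.6), np.float64(-0.17), 55, np.float64(0.8)), (0, 1): (np.float64(78.8), np.float64(0.29), 48, np.float64(0.7)), (0, -1): (np.float64(79.8), np.float64(0.1), 45, np.float64(0.6))}
t 8.4 tcp [0.4796 0.3334 0.2778] th -148.86 F [ 0.  -0.  -5.8] gap 5.75 gf 66.1 tilt [ 0.003   0.0013 -1.    ]
shift cm [ 0.16 -0.02 12.18] rotz -0.01
```

View pics/c4.png

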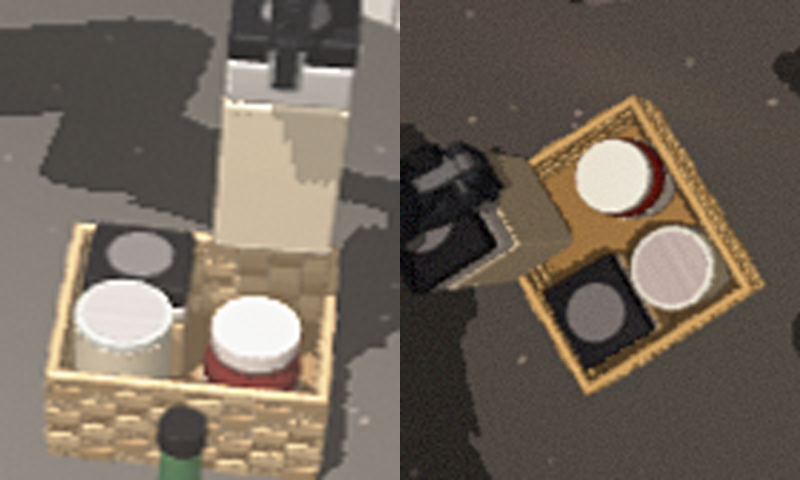

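Request:
carry_out --targets '[[[0.3, 0, 0.5, 0, 0, 0, 5], [0.3, 0, 1, 0, 0, 0, 5], [0.3, 0, 1.8, 0, 0, 0, 5], [0.3, 0, 2.6, 0, 0, 0, 5], [0.3, 0, 3.4, 0, 0, 0, 5], [0.3, 0, 4.2, 0, 0, 0, 5], [0.3, 0, 5, 0, 0, 0, 5], [0.3, 0, 5.8, 0, 0, 0, 5], [0.3, 0, 6.4, 0, 0, 0, 5], [0.3, 0, 6.8, 0, 0, 0, 5], [0.3, 0, 7, 0, 0, 0, 5], [0.3, 0, 7, 0, 0, 0, 5]]]'

```text
t: 9.45
tcp_pos: [0.476, 0.3315, 0.2057]
tool_rot: [-0.269, 0.963, -0.0, -0.0]
force: [-0.2, -0.0, -5.6]
finger_gap: 0.673
gripper_force: 66.2
```

```bash
python3 - <<'E'
from chk import *
p=check(); topchk(p,211.1-360); go((.4787,.3326,.156),211.15)
print(manip.sense()["ft_torque"])
S=cams.snapshot("scene"); t=np.load("tl.npy")
cv2.imwrite("pics/c5.png",np.hstack([tile(S,265,60,100,120,400,480),tile(t,90,170,140,168,400,480)])[:,:,::-1])
E
```

```text
t 9.45 tcp [0.476  0.3315 0.2057] th -148.84 F [-0.2 -0.  -5.6] gap 5.75 gf 66.2 tilt [-0.0007 -0.0004 -1.    ]
left (-1.3, 1.58) left back (-0.1, 1.18) right f (2.9, 1.73) right b (1.9, 1.61) bottom (4.8, 2.41)
px per mm u,v,z [array([0.347, 0.032]), array([ 0.025, -0.236])] [ 0.027 -0.258]
top lid {(-1, 0): (np.float64(45.0), np.float64(0.05), 43, np.float64(0.5)), (0, -1): (np.float64(31.8), np.float64(10.94), 14, np.float64(0.7))}
top lid {(1, 0): (np.float64(44.0), np.float64(1.84), 23, np.float64(0.6)), (-1, 0): (np.float64(38.2), np.float64(1.19), 58, np.float64(0.5)), (0, 1): (np.float64(27.8), np.float64(1.33), 15, np.float64(0.5)), (0, -1): (np.float64(32.1), np.float64(-0.69), 39, np.float64(0.5))}
top basket {(1, 0): (np.float64(97.9), np.float64(1.91), 50, np.float64(0.8)), (-1, 0): (np.float64(96.6), np.float64(-0.1), 56, np.float64(0.8)), (0, 1): (np.float64(79.3), np.float64(-0.26), 35, np.float64(0.7)), (0, -1): (np.float64(79.7), np.float64(0.07), 45, np.float64(0.6))}
t 9.55 tcp [0.4764 0.3317 0.2065] th -148.84 F [ 0.2  0.3 -6.2] gap 5.71 gf 66.2 tilt [ 0.0007  0.0003 -1.    ]
shift cm [-0.24 -0.04  5.05] rotz 0.01
[ 0.0274 -0.0188 -0.0449]
```

View pics/c5.png

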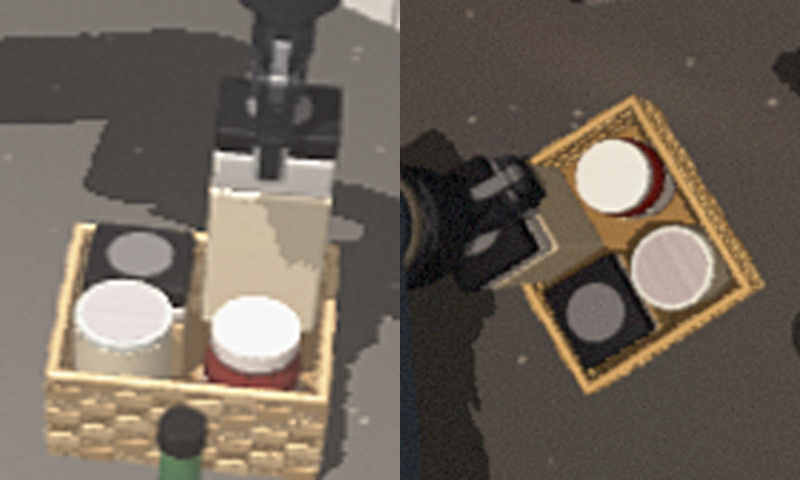

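Request:
carry_out --targets '[[[0, 0, 0.6, 0, 0, 0, 5], [0, 0, 1.2, 0, 0, 0, 5], [0, 0, 1.8, 0, 0, 0, 5], [0, 0, 2.4, 0, 0, 0, 5], [0, 0, 3, 0, 0, 0, 5], [0, 0, 3.5, 0, 0, 0, 5], [0, 0, 3.9, 0, 0, 0, 5], [0, 0, 4.2, 0, 0, 0, 5], [0, 0, 4.4, 0, 0, 0, 5], [0, 0, 4.5, 0, 0, 0, 5], [0, 0, 4.5, 0, 0, 0, 5]]]'

```text
t: 10.52
tcp_pos: [0.4761, 0.3316, 0.1612]
tool_rot: [-0.269, 0.963, -0.0, -0.0]
force: [0.6, 0.4, -5.3]
finger_gap: 0.671
gripper_force: 66.3
```

Request:
carry_out --targets '[[[0, 0, 0.1, 0, 0, 0, 5], [0, 0, 0.2, 0, 0, 0, 5], [0, 0, 0.3, 0, 0, 0, 5], [0, 0, 0.4, 0, 0, 0, 5], [0, 0, 0.4, 0, 0, 0, 5]]]'

```text
t: 10.93
tcp_pos: [0.476, 0.3315, 0.1571]
tool_rot: [-0.269, 0.963, -0.0, -0.0]
force: [0.0, 0.0, -6.0]
finger_gap: 0.675
gripper_force: 66.3
```

Request:
carry_out --targets '[[[0, 0, 0.05, 0, 0, 0, 5], [0, 0, 0.1, 0, 0, 0, 5], [0, 0, 0.15, 0, 0, 0, 5], [0, 0, 0.2, 0, 0, 0, 5], [0, 0, 0.2, 0, 0, 0, 5]]]'

```text
t: 11.35
tcp_pos: [0.4762, 0.3317, 0.1563]
tool_rot: [-0.269, 0.963, 0.0, 0.0]
force: [-2.5, -1.2, 4.9]
finger_gap: 0.673
gripper_force: 67.3
```

Request:
carry_out --targets '[[[0, 0, -0.1, 0, 0, 0, 5], [0, 0, -0.1, 0, 0, 0, 5.9], [0, 0, -0.1, 0, 0, 0, 6.5], [0, 0, -0.1, 0, 0, 0, 7.5], [0, 0, -0.1, 0, 0, 0, 8.3], [0, 0, -0.1, 0, 0, 0, 8.3], [0, 0, -0.1, 0, 0, 0, 8.3]]]'

```text
t: 11.93
tcp_pos: [0.4763, 0.3317, 0.1563]
tool_rot: [-0.269, 0.963, 0.0, 0.0]
force: [-0.2, -0.3, 0.1]
finger_gap: 0.972
gripper_force: 0.0
```

```bash
python3 - <<'E'
from chk import *
s,r,th=state(); im,c=wsnap("w4"); p=s["tcp_pos"]
for I in (255-im,im): print(rim(I,c,p[:2],np.radians(th+180),.176,.04,.029,.007,sides=((-1,0),(0,1),(0,-1))))
topchk(np.r_[p[:2],.176-.0197],th)
E
```

```text
t 11.93 tcp [0.4763 0.3317 0.1563] th -148.84 F [-0.2 -0.3  0.1] gap 8.3 gf 0.0 tilt [ 0.0004  0.0002 -1.    ]
{(-1, 0): (np.float64(42.5), np.float64(-0.24), 59, np.float64(0.1)), (0, 1): (np.float64(29.3), np.float64(-0.75), 56, np.float64(0.2)), (0, -1): (np.float64(26.4), np.float64(-0.45), 55, np.float64(0.3))}
{(-1, 0): (np.float64(44.0), np.float64(-0.01), 57, np.float64(0.2)), (0, 1): (np.float64(38.4), np.float64(-20.9), 13, np.float64(0.9)), (0, -1): (np.float64(32.7), np.float64(2.17), 26, np.float64(0.6))}
top lid {(-1, 0): (np.float64(44.8), np.float64(0.38), 30, np.float64(0.5)), (0, 1): (np.float64(26.7), np.float64(-3.43), 10, np.float64(1.0))}
top lid {(1, 0): (np.float64(43.0), np.float64(0.36), 26, np.float64(0.5)), (-1, 0): (np.float64(38.6), np.float64(0.94), 57, np.float64(0.5)), (0, 1): (np.float64(26.4), np.float64(6.36), 17, np.float64(0.6)), (0, -1): (np.float64(31.8), np.float64(-0.91), 44, np.float64(0.4))}
top basket {(1, 0): (np.float64(91.9), np.float64(-6.66), 26, np.float64(0.9)), (-1, 0): (np.float64(96.6), np.float64(-0.12), 55, np.float64(0.8)), (0, 1): (np.float64(79.2), np.float64(-0.27), 37, np.float64(0.6)), (0, -1): (np.float64(79.7), np.float64(0.1), 45, np.float64(0.6))}
```

Request:
carry_out --targets '[[[0, 0, -0.7, 0, 0, 0, 8.5], [0, 0, -2, 0, 0, 0, 8.5], [0, 0, -4.5, 0, 0, 0, 8.5], [0, 0, -8, 0, 0, 0, 8.5], [0, 0, -12, 0, 0, 7, 8.5], [0, 0, -16, 0, 0, 14, 8.5], [0, 0, -20, 0, 0, 21, 8.5], [0, 0, -23, 0, 0, 28, 8.5], [0, 0, -25, 0, 0, 35, 8.5], [0, 0, -25, 0, 0, 42, 8.5], [0, 0, -25, 0, 0, 49, 8.5], [0, 0, -25, 0, 0, 56, 8.5]]]'

```text
t: 13.03
tcp_pos: [0.4759, 0.3315, 0.4076]
tool_rot: [0.218, 0.976, 0.001, 0.001]
force: [0.6, 0.2, 0.1]
finger_gap: 0.999
gripper_force: 0.0
```

```bash
python3 - <<'E'
from chk import *
go((.65,-.010,.36),60)
t=cams.snapshot("top"); s=cams.snapshot("scene"); np.save("t5.npy",t); np.save("s5.npy",s)
C=cam("top"); ctr=np.array([.4787,.3326]); print("top lid",rim(255-t,C,ctr,np.radians(31.15),.176,.04,.029,.010)); 
print("scene lid",rim(255-s,cam("scene"),ctr,np.radians(31.15),.176,.04,.029,.010))
E
```

```text
t 13.03 tcp [0.4759 0.3315 0.4076] th 154.82 F [0.6 0.2 0.1] gap 8.53 gf 0.0 tilt [ 0.0018  0.0008 -1.    ]
shift cm [-30.28 -23.51   4.77] rotz 94.82
top lid {(1, 0): (np.float64(40.4), np.float64(0.77), 60, np.float64(0.5)), (-1, 0): (np.float64(41.1), np.float64(0.82), 60, np.float64(0.6)), (0, 1): (np.float64(29.0), np.float64(-1.2), 42, np.float64(0.5)), (0, -1): (np.float64(31.5), np.float64(-0.22), 60, np.float64(0.3))}
scene lid {(1, 0): (np.float64(41.0), np.float64(4.41), 29, np.float64(0.5)), (0, 1): (np.float64(34.0), np.float64(-1.71), 41, np.float64(0.7))}
```

Request:
carry_out --targets '[[[-3, -2, 0, 0, 0, 7, 8.5], [-7, -5, 1, 0, 0, 14, 8.5], [-11, -8, 2, 0, 0, 21, 8.5], [-15, -11, 3, 0, 0, 28, 8.5], [-19, -14, 4, 0, 0, 35, 8.5], [-22, -17, 4.5, 0, 0, 42, 8.5], [-25, -19, 4.7, 0, 0, 49, 8.5], [-28, -21.5, 4.7, 0, 0, 56, 8.5], [-30, -23.5, 4.7, 0, 0, 63, 8.5], [-30.3, -23.5, 4.7, 0, 0, 70, 8.5], [-30.3, -23.5, 4.7, 0, 0, 77, 8.5], [-30.3, -23.5, 4.7, 0, 0, 84, 8.5]]]'

```text
t: 14.13
tcp_pos: [0.6528, -0.0112, 0.3587]
tool_rot: [0.815, 0.58, -0.0, -0.0]
force: [-0.2, -0.2, -0.4]
finger_gap: 0.993
gripper_force: 0.0
```

```bash
python3 - <<'E'
from chk import *
go((.669,-.010,.36),0)
E
```

```text
t 14.13 tcp [ 0.6528 -0.0112  0.3587] th 70.84 F [-0.2 -0.2 -0.4] gap 8.48 gf 0.0 tilt [-0.0009  0.0002 -1.    ]
shift cm [ 0.64  1.49 -0.14] rotz 70.84
```

Request:
carry_out --targets '[[[0.6, 1.5, 0, 0, 0, 7, 6], [0.6, 1.5, 0, 0, 0, 14, 6], [0.6, 1.5, 0, 0, 0, 21, 6], [0.6, 1.5, 0, 0, 0, 28, 6], [0.6, 1.5, 0, 0, 0, 35, 6], [0.6, 1.5, 0, 0, 0, 42, 6], [0.6, 1.5, 0, 0, 0, 49, 6], [0.6, 1.5, 0, 0, 0, 56, 6], [0.6, 1.5, 0, 0, 0, 63, 6], [0.6, 1.5, 0, 0, 0, 70, 6], [0.6, 1.5, 0, 0, 0, 71, 6], [0.6, 1.5, 0, 0, 0, 71, 6]]]'

```text
t: 15.13
tcp_pos: [0.6683, -0.0081, 0.3592]
tool_rot: [1.0, 0.003, -0.0, -0.0]
force: [0.2, 0.8, -0.4]
finger_gap: 0.709
gripper_force: 0.0
```

```bash
python3 - <<'E'
from chk import *
s,r,th=state(); im,c=wsnap("w5"); p=s["tcp_pos"]
J=np.array([.669,-.010])
px=lambda z:proj(c,[np.r_[J,z]])[0]
print("expected px knob top",px(.152),"lid",px(.116)); 
u,v=px(.152).astype(int)
hs=cv2.cvtColor(im,cv2.COLOR_RGB2GRAY)
np.set_printoptions(linewidth=220)
print(hs[v-48:v+49:6,u-56:u+57:7]); print("reg",u,v)
E
```

```text
t 15.13 tcp [ 0.6683 -0.0081  0.3592] th 0.4 F [ 0.2  0.8 -0.4] gap 6.05 gf 0.0 tilt [-0.0002  0.0001 -1.    ]
expected px knob top [281.243  178.9204] lid [281.0076 172.8009]
[[ 83  71 127  91  63  66  65  62  57 112 145 146 138 148  88  86  86]
 [ 43 124  91  66  67  63  78  75  52  87 102 145 142 139 147  85  87]
 [ 65  66  73  68  65  69  53  55  57  61  68  88 151 134 150 147  86]
 [ 67  65  70  72  69  47  52  53  60  60  65  69 112 151 136 151 139]
 [122  69  66  72  40  49  53  55  56  59  66  68  72 145 149 143 146]
 [126  72  67  55  38  47  46  46  55  56  61  67  67 104 152 139 143]
 [139 100  69  32  36  45  26  23  29  30  61  67  67  67 142 154 138]
 [131 140  67  41  44  38  27  46  58  68  61  64  68  64 140 142 142]
 [129 132 135  41  43  47  28  47  54  66  49  61  66  68 124 142 147]
 [ 69  59 101 101  42  47  47  43  49  54  55  60  62  99 125 130 142]
 [103 112 114  60  46  46  47  45  44  44  55  57  58  69  40  92 138]
 [114 110 122 133  57  44  45  51  52  53  54  59  56  37  36  39  69]
 [ 85 129 123 132  99  86  47  46  52  51  53  57  42  36  33  37  41]
 [ 69  67  94 133 138 138 139 103  63  59  73  71  40  34  38  37  37]
 [ 98  94  69 161 126  81 100 136 132 141 132 141 100  35  32  35  36]
 [ 98 101  98 106  69  67  98 113 119 135 146 127 143  59  34  34  32]
 [104 106 105  95  68  66 113 113 121 144 137 143 133 139  37  38  36]]
reg 281 178
```

```bash
cat > circ.py <<'E'
from rim import *
from scipy.optimize import least_squares
def circ(im,c,ctr,z,rad,rng,sign,fixr=False,up=None):
    """radial edges round a circle at height z -> soft-L1 circle fit; sign +1: brighter outside, -1: darker outside, 0 any"""
    g=cv2.GaussianBlur(im[...,0].astype(float),(0,0),.7); d=np.arange(-rng,rng,.0004); P=[]
    for a in np.linspace(0,2*np.pi,120,endpoint=False):
        n=np.array([np.cos(a),np.sin(a)]); Q=ctr+n*(rad+d)[:,None]; p=proj(c,np.c_[Q,np.full(len(d),z)])
        gr=np.gradient(map_coordinates(g,[p[:,1],p[:,0]],order=1)); q=gr*sign if sign else abs(gr); i=np.argmax(q)
        if q[i]>.6 and 2<i<len(d)-3: P.append(Q[i])
    P=np.array(P); f=(lambda s:np.hypot(*(P-s[:2]).T)-(rad if fixr else s[2]))
    s=least_squares(f,np.r_[ctr,rad],loss="soft_l1",f_scale=.001).x; e=abs(f(s))
    return np.round(s*1000,1),len(P),int((e<.0015).sum())
E
python3 - <<'E'
from circ import *
J=np.array([.669,-.009])
im,c=load("w5"); T=cam("top"); S=cam("scene"); t=np.load("t5.npy"); s=np.load("s5.npy"); t0=np.load("t0.npy"); s0=np.load("s0.npy")
for n,I,C in (("wrist",im,c),("top",t0,T),("scene",s0,S)):
    for sg in (1,-1,0):
        print(n,sg,"lid",circ(I,C,J,.116,.0475,.010,sg),"knob",circ(I,C,J,.152,.016,.006,sg))
# Hough cross-check
for n,I,C,zz in (("wrist",im,c,None),("top",t0,T,None)):
    for nm,z,r in (("lid",.116,.0475),("knob",.152,.016)):
        p=proj(C,[np.r_[J,z],np.r_[J+[0,r],z]]); R0=np.hypot(*(p[1]-p[0])); o=(p[0]-R0*2).astype(int); k=4
        q=cv2.resize(I[o[1]:o[1]+int(4*R0),o[0]:o[0]+int(4*R0)],None,fx=k,fy=k,interpolation=cv2.INTER_CUBIC)
        h=cv2.HoughCircles(cv2.cvtColor(q,cv2.COLOR_RGB2GRAY),cv2.HOUGH_GRADIENT,1,k*R0*.3,param1=60,param2=12,minRadius=int(k*R0*.9),maxRadius=int(k*R0*1.12))
        if h is not None: print(n,nm,R0,[(np.round(onz(C,v[:2]/k+o-.5+.5/k,z)[0,:2],4),v[2]/k) for v in h[0][:3]])
E
```

```text
wrist 1 lid (array([668.4,  -9.9,  47.5]), 114, 85) knob (array([669.9,  -9.4,  17.7]), 98, 87)
wrist -1 lid (array([667.6, -10.5,  50.8]), 48, 32) knob (array([668.8,  -9.9,  13.4]), 107, 107)
wrist 0 lid (array([668.1, -10.1,  47.6]), 114, 78) knob (array([666.8,  -9.4,  15.1]), 116, 91)
top 1 lid (array([667.7,  -9.6,  47.5]), 114, 106) knob (array([666.5,  -9. ,  18.1]), 69, 56)
top -1 lid (array([667.7,  -9.7,  53.2]), 47, 36) knob (array([667. ,  -9.6,  13.2]), 84, 81)
top 0 lid (array([667.6,  -9.7,  47.6]), 114, 103) knob (array([669.3,  -9.4,  14.6]), 107, 82)
scene 1 lid (array([669.5, -12.9,  48.8]), 120, 81) knob (array([668.1,  -6.5,  16.1]), 27, 25)
scene -1 lid (array([665.4,  -5. ,  52.5]), 48, 36) knob (array([667.3, -10.4,  15.4]), 47, 46)
scene 0 lid (array([669.5, -12.9,  48.8]), 120, 81) knob (array([666.3,  -8.6,  17.1]), 68, 61)
wrist lid 37.202627155106754 [(array([ 0.6694, -0.01  ]), np.float32(36.675)), (array([0.6836, 0.0144]), np.float32(35.225)), (array([ 0.5691, -0.0133]), np.float32(39.7))]
top lid 20.516363994897382 [(array([ 0.6674, -0.0104]), np.float32(20.1)), (array([ 0.6505, -0.006 ]), np.float32(19.175)), (array([0.6528, 0.0165]), np.float32(20.65))]
```

```bash
python3 - <<'E'
from h import *
go((.668,-.010,.140),0)
E
```

```text
t 15.18 tcp [ 0.6684 -0.0081  0.3592] th 0.4 F [-0.8  0.1 -0.5] gap 5.99 gf 0.0 tilt [-2.e-04  0.e+00 -1.e+00]
shift cm [-0.03  0.19 21.92] rotz 0.4
```

Request:
carry_out --targets '[[[0, 0.2, 3, 0, 0, 0, 6], [0, 0.2, 7, 0, 0, 0, 6], [0, 0.2, 10.5, 0, 0, 0, 6], [0, 0.2, 13.5, 0, 0, 0, 6], [0, 0.2, 16, 0, 0, 0, 6], [0, 0.2, 18, 0, 0, 0, 6], [0, 0.2, 19.5, 0, 0, 0, 6], [0, 0.2, 20.6, 0, 0, 0, 6], [0, 0.2, 21.3, 0, 0, 0, 6], [0, 0.2, 21.8, 0, 0, 0, 6], [0, 0.2, 21.9, 0, 0, 0, 6], [0, 0.2, 21.9, 0, 0, 0, 6]]]'

```text
t: 16.18
tcp_pos: [0.6689, -0.0102, 0.1408]
tool_rot: [1.0, 0.002, 0.0, 0.0]
force: [0.4, -0.9, -0.0]
finger_gap: 0.704
gripper_force: 0.0
```

```bash
python3 - <<'E'
from h import *
go((.668,-.010,.140),0)
E
```

```text
t 16.18 tcp [ 0.6689 -0.0102  0.1408] th 0.19 F [ 0.4 -0.9 -0. ] gap 6.01 gf 0.0 tilt [ 1.e-03 -2.e-04 -1.e+00]
shift cm [-0.09 -0.02  0.08] rotz 0.19
```

Request:
carry_out --targets '[[[-0.1, 0, 0.1, 0, 0, 0, 6], [-0.1, 0, 0.1, 0, 0, 0, 5], [-0.1, 0, 0.1, 0, 0, 0, 4], [-0.1, 0, 0.1, 0, 0, 0, 3.5], [-0.1, 0, 0.1, 0, 0, 0, 2.5], [-0.1, 0, 0.1, 0, 0, 0, 2.5], [-0.1, 0, 0.1, 0, 0, 0, 2.5], [-0.1, 0, 0.1, 0, 0, 0, 2.5]]]' --force 70

```text
t: 16.85
tcp_pos: [0.6678, -0.0105, 0.14]
tool_rot: [1.0, 0.001, 0.001, 0.0]
force: [-0.3, -1.9, 4.6]
finger_gap: 0.36
gripper_force: 69.2
```

```bash
python3 - <<'E'
from circ import *
state()
# pan, empty, from top (arm away) and scene
t=np.load("t5.npy"); s=np.load("s5.npy"); 
for n,I,C in (("top",t,cam("top")),("scene",s,cam("scene")),("w2@.129",*load("w2"))):
    print(n,circ(I,C,np.array([.520,-.3155]),.129 if "w2" in n else .135,.09,.012,-1))
t0=np.load("t0.npy"); print("top0@.129",circ(t0,cam("top"),np.array([.520,-.3155]),.129,.09,.012,-1)); print("scene0@.129",circ(np.load("s0.npy"),cam("scene"),np.array([.520,-.3155]),.129,.09,.012,-1))
E
```

```text
t 16.85 tcp [ 0.6678 -0.0105  0.14  ] th 0.16 F [-0.3 -1.9  4.6] gap 3.07 gf 69.2 tilt [ 0.0011 -0.0006 -1.    ]
top (array([ 522.9, -314.9,   89. ]), 120, 120)
scene (array([ 521.9, -315.8,   89.5]), 120, 118)
w2@.129 (array([ 521.1, -315.6,   89.6]), 100, 97)
top0@.129 (array([ 522.9, -315.4,   89.1]), 117, 100)
scene0@.129 (array([ 522.3, -316.9,   89.1]), 112, 76)
```

Request:
carry_out --targets '[[[0, 0, -0.2, 0, 0, 0, 2.5], [0, 0, -0.6, 0, 0, 0, 2.5], [0, 0, -1.3, 0, 0, 0, 2.5], [0, 0, -2.5, 0, 0, 0, 2.5], [0, 0, -4, 0, 0, 0, 2.5], [0, 0, -6, 0, 0, 0, 2.5], [0, 0, -8.5, 0, 0, 0, 2.5], [0, 0, -11, 0, 0, 0, 2.5], [0, 0, -13.5, 0, 0, 0, 2.5], [0, 0, -16, 0, 0, 0, 2.5], [0, 0, -18.5, 0, 0, 0, 2.5], [0, 0, -21, 0, 0, 0, 2.5]]]'

```text
t: 17.85
tcp_pos: [0.6667, -0.0098, 0.3509]
tool_rot: [1.0, 0.001, -0.0, -0.0]
force: [1.0, -0.4, -6.0]
finger_gap: 0.354
gripper_force: 69.7
```

Request:
carry_out --targets '[[[0, 0, -2.2, 0, 0, 0, 2.5], [0, 0, -4, 0, 0, 0, 2.5], [0, 0, -5, 0, 0, 0, 2.5], [0, 0, -5.3, 0, 0, 0, 2.5], [0, 0, -5.3, 0, 0, 0, 2.5], [0, 0, -5.3, 0, 0, 0, 2.5]]]'

```text
t: 18.35
tcp_pos: [0.6667, -0.01, 0.4007]
tool_rot: [1.0, 0.001, -0.002, -0.0]
force: [-0.2, -0.6, -6.2]
finger_gap: 0.351
gripper_force: 69.9
```

```bash
python3 - <<'E'
from h import *
go((.522,-.3155,.40),0)
E
```

```text
t 18.35 tcp [ 0.6667 -0.01    0.4007] th 0.16 F [-0.2 -0.6 -6.2] gap 3.0 gf 69.9 tilt [-3.e-03  6.e-04 -1.e+00]
shift cm [-14.55  30.51   0.1 ] rotz 0.16
```

Request:
carry_out --targets '[[[-0.2, 0.4, 0, 0, 0, 0, 2.5], [-0.7, 1.5, 0, 0, 0, 0, 2.5], [-1.5, 3.2, 0, 0, 0, 0, 2.5], [-2.5, 5.3, 0, 0, 0, 0, 2.5], [-3.6, 7.6, 0, 0, 0, 0, 2.5], [-4.8, 10, 0, 0, 0, 0, 2.5], [-6, 12.5, 0, 0, 0, 0, 2.5], [-7.2, 15, 0, 0, 0, 0, 2.5], [-8.4, 17.5, 0, 0, 0, 0, 2.5], [-9.6, 20, 0, 0, 0, 0, 2.5], [-10.7, 22.4, 0, 0, 0, 0, 2.5], [-11.7, 24.6, 0, 0, 0, 0, 2.5]]]'

```text
t: 19.35
tcp_pos: [0.5491, -0.2587, 0.4014]
tool_rot: [1.0, 0.001, -0.001, -0.0]
force: [-0.0, -1.4, -5.7]
finger_gap: 0.354
gripper_force: 69.9
```

Request:
carry_out --targets '[[[-1, 2, 0, 0, 0, 0, 2.5], [-1.8, 3.8, 0, 0, 0, 0, 2.5], [-2.4, 5, 0, 0, 0, 0, 2.5], [-2.7, 5.7, 0, 0, 0, 0, 2.5], [-2.8, 5.9, 0, 0, 0, 0, 2.5], [-2.8, 5.9, 0, 0, 0, 0, 2.5], [-2.8, 5.9, 0, 0, 0, 0, 2.5], [-2.8, 5.9, 0, 0, 0, 0, 2.5]]]'

```text
t: 20.02
tcp_pos: [0.5237, -0.3144, 0.4022]
tool_rot: [1.0, 0.002, 0.0, -0.0]
force: [-0.1, 0.2, -5.4]
finger_gap: 0.358
gripper_force: 69.9
```

```bash
python3 - <<'E'
from circ import *
go((.522,-.3155,.285),0); s=manip.sense(); p=s["tcp_pos"]
# where is the lid now, seen by top and scene (lid top 24 mm below knob top 13mm above -> z tcp-.024)
for n in ("top","scene"): 
    I=cams.snapshot(n)
    for sg in (1,0): print(n,p[:2],circ(I,cam(n),p[:2],p[2]-.024,.0475,.009,sg))
E
```

```text
t 20.02 tcp [ 0.5237 -0.3144  0.4022] th 0.24 F [-0.1  0.2 -5.4] gap 3.06 gf 69.9 tilt [ 0.0001  0.0007 -1.    ]
shift cm [-0.18  0.12 11.72] rotz 0.24
top [ 0.5237 -0.3144] (array([ 524. , -312. ,   48.9]), 103, 71)
top [ 0.5237 -0.3144] (array([ 524.3, -311.4,   48.2]), 116, 85)
scene [ 0.5237 -0.3144] (array([ 527.3, -315.8,   49.2]), 106, 59)
scene [ 0.5237 -0.3144] (array([ 527.3, -315.7,   49.3]), 108, 57)
```

Request:
carry_out --targets '[[[-0.2, 0.1, 0.7, 0, 0, 0, 2.5], [-0.2, 0.1, 2, 0, 0, 0, 2.5], [-0.2, 0.1, 3.5, 0, 0, 0, 2.5], [-0.2, 0.1, 5, 0, 0, 0, 2.5], [-0.2, 0.1, 6.5, 0, 0, 0, 2.5], [-0.2, 0.1, 8, 0, 0, 0, 2.5], [-0.2, 0.1, 9.4, 0, 0, 0, 2.5], [-0.2, 0.1, 10.5, 0, 0, 0, 2.5], [-0.2, 0.1, 11.3, 0, 0, 0, 2.5], [-0.2, 0.1, 11.7, 0, 0, 0, 2.5], [-0.2, 0.1, 11.8, 0, 0, 0, 2.5], [-0.2, 0.1, 11.8, 0, 0, 0, 2.5]]]'

```text
t: 21.12
tcp_pos: [0.5215, -0.3167, 0.2844]
tool_rot: [1.0, 0.001, 0.0, 0.0]
force: [0.5, -0.8, -5.2]
finger_gap: 0.351
gripper_force: 70.0
```

```bash
python3 - <<'E'
from circ import *
go((.522,-.3155,.263),0); s=manip.sense(); p=s["tcp_pos"]
for n in ("top","scene"): 
    I=cams.snapshot(n)
    for sg in (1,0): print(n,p[:2],circ(I,cam(n),p[:2],p[2]-.024,.0475,.009,sg))
    print("pan",circ(I,cam(n),np.array([.522,-.3155]),.135,.09,.008,-1))
state()
E
```

```text
t 21.12 tcp [ 0.5215 -0.3167  0.2844] th 0.17 F [ 0.5 -0.8 -5.2] gap 3.0 gf 70.0 tilt [ 0.0004 -0.0004 -1.    ]
shift cm [ 0.05 -0.12  2.14] rotz 0.17
top [ 0.5215 -0.3167] (array([ 522.2, -314.3,   48.6]), 104, 75)
top [ 0.5215 -0.3167] (array([ 521.5, -314.8,   48.9]), 103, 59)
pan (array([ 522.8, -315.4,   89.1]), 105, 90)
scene [ 0.5215 -0.3167] (array([ 525.3, -317.9,   48.7]), 99, 69)
scene [ 0.5215 -0.3167] (array([ 525.5, -318.1,   48.6]), 102, 72)
pan (array([ 522.2, -316.8,   89. ]), 95, 74)
t 21.22 tcp [ 0.5218 -0.3169  0.2852] th 0.16 F [-0.1  0.8 -5.2] gap 3.04 gf 70.0 tilt [ 0.0015 -0.0014 -1.    ]
```

Request:
carry_out --targets '[[[0, 0, 0.3, 0, 0, 0, 2.5], [0, 0, 0.7, 0, 0, 0, 2.5], [0, 0, 1.1, 0, 0, 0, 2.5], [0, 0, 1.4, 0, 0, 0, 2.5], [0, 0, 1.7, 0, 0, 0, 2.5], [0, 0, 1.9, 0, 0, 0, 2.5], [0, 0, 2, 0, 0, 0, 2.5], [0, 0, 2.1, 0, 0, 0, 2.5], [0, 0, 2.2, 0, 0, 0, 2.5], [0, 0, 2.3, 0, 0, 0, 2.5], [0, 0, 2.4, 0, 0, 0, 2.5], [0, 0, 2.4, 0, 0, 0, 2.5]]]'

```text
t: 22.22
tcp_pos: [0.5213, -0.3166, 0.2605]
tool_rot: [1.0, 0.001, 0.0, 0.0]
force: [0.3, 0.2, -3.8]
finger_gap: 0.359
gripper_force: 70.2
```

Request:
carry_out --targets '[[[0, 0, 0.05, 0, 0, 0, 2.5], [0, 0, 0.1, 0, 0, 0, 2.5], [0, 0, 0.15, 0, 0, 0, 2.5], [0, 0, 0.2, 0, 0, 0, 2.5], [0, 0, 0.25, 0, 0, 0, 2.5], [0, 0, 0.3, 0, 0, 0, 2.5], [0, 0, 0.35, 0, 0, 0, 2.5], [0, 0, 0.4, 0, 0, 0, 2.5], [0, 0, 0.4, 0, 0, 0, 2.5], [0, 0, 0.4, 0, 0, 0, 2.5]]]'

```text
t: 23.05
tcp_pos: [0.5213, -0.3166, 0.2564]
tool_rot: [1.0, 0.001, 0.0, 0.0]
force: [-2.3, -0.2, 0.7]
finger_gap: 0.358
gripper_force: 70.6
```

```bash
python3 - <<'E'
from h import *
s,_,_=state(); print(s["ft_torque"])
E
```

```text
t 23.05 tcp [ 0.5213 -0.3166  0.2564] th 0.16 F [-2.3 -0.2  0.7] gap 3.06 gf 70.6 tilt [ 2.e-04 -2.e-04 -1.e+00]
[0.33987638 0.26646461 0.00933281]
```

Request:
carry_out --targets '[[[0, 0, 0, 0, 0, 0, 2.9], [0, 0, 0, 0, 0, 0, 3.2], [0, 0, 0, 0, 0, 0, 3.5], [0, 0, 0, 0, 0, 0, 4], [0, 0, 0, 0, 0, 0, 5], [0, 0, 0, 0, 0, 0, 6], [0, 0, 0, 0, 0, 0, 6], [0, 0, 0, 0, 0, 0, 6]]]' --force 20

```text
t: 23.72
tcp_pos: [0.5214, -0.3166, 0.2562]
tool_rot: [1.0, 0.001, 0.0, 0.0]
force: [0.1, 1.2, -0.3]
finger_gap: 0.704
gripper_force: 0.0
```

Released. Lifting clear, then away to one side for a check.

Request:
carry_out --targets '[[[0, 0, -0.5, 0, 0, 0, 6], [0, 0, -1.5, 0, 0, 0, 6], [0, 0, -3.5, 0, 0, 0, 6], [0, 0, -6, 0, 0, 0, 6], [0, 0, -9, 0, 0, 0, 6], [0, 0, -12, 0, 0, 0, 6], [-1, -4, -14, 0, 0, 0, 6], [-2, -8, -15, 0, 0, 0, 6], [-3, -12, -15, 0, 0, 0, 6], [-4, -16, -15, 0, 0, 0, 6], [-5, -19, -15, 0, 0, 0, 6], [-5, -20, -15, 0, 0, 0, 6]]]'

```text
t: 24.72
tcp_pos: [0.4681, -0.112, 0.4078]
tool_rot: [1.0, 0.003, -0.0, -0.001]
force: [-0.4, 0.1, -0.3]
finger_gap: 0.703
gripper_force: 0.0
```

```bash
python3 - <<'E'
from circ import *
state(); t=cams.snapshot("top"); s=cams.snapshot("scene"); T=cam("top");S=cam("scene"); J=np.array([.522,-.3155])
for n,I,C in (("top",t,T),("scene",s,S)):
    print(n,"lid",circ(I,C,J,.232,.0475,.009,1),"pan",circ(I,C,J,.128,.09,.008,-1),"knob",circ(I,C,J,.268,.016,.006,0))
print("can",rim(255-t,T,np.array([.4787,.3326]),np.radians(31.15),.176,.04,.029,.010))
# anything else moved? difference image vs start, blobs
t0=np.load("t0.npy"); d=(cv2.GaussianBlur(cv2.absdiff(t,t0),(5,5),0).max(2)>45).astype(np.uint8)
_,_,st,ce=cv2.connectedComponentsWithStats(d); print([(st[i,:5].tolist()) for i in range(1,len(st)) if st[i,4]>25])
E
```

```text
t 24.72 tcp [ 0.4681 -0.112   0.4078] th 0.35 F [-0.4  0.1 -0.3] gap 6.0 gf 0.0 tilt [-0.      0.0018 -1.    ]
top lid (array([ 522.9, -317.7,   45.7]), 56, 35) pan (array([ 524.8, -316.2,   87.2]), 47, 25) knob (array([ 523.3, -316.8,   17.9]), 12, 11)
scene lid (array([ 523.7, -317.4,   49. ]), 120, 102) pan (array([ 521.4, -315.5,   89.7]), 97, 95) knob (array([ 518.6, -315.5,   17.1]), 61, 53)
can {(1, 0): (np.float64(40.4), np.float64(-0.75), 60, np.float64(0.4)), (-1, 0): (np.float64(41.2), np.float64(1.01), 60, np.float64(0.5)), (0, 1): (np.float64(28.6), np.float64(-0.69), 60, np.float64(0.3)), (0, -1): (np.float64(31.5), np.float64(-0.22), 60, np.float64(0.3))}
[[252, 144, 53, 46, 1885], [377, 174, 19, 15, 115], [310, 183, 203, 227, 8671], [444, 210, 22, 22, 390], [244, 221, 47, 21, 462], [107, 227, 46, 42, 1000], [513, 231, 4, 15, 27], [471, 235, 68, 185, 3235], [287, 237, 80, 167, 3187], [321, 241, 8, 5, 35], [199, 246, 11, 22, 114], [321, 255, 9, 5, 31], [189, 259, 12, 18, 102], [187, 273, 20, 15, 100], [237, 277, 18, 26, 232], [339, 276, 173, 144, 7021], [0, 371, 10, 18, 94], [245, 388, 16, 17, 93], [255, 394, 21, 15, 112], [353, 400, 20, 20, 163], [260, 403, 24, 12, 185], [286, 402, 17, 13, 142], [309, 412, 9, 8, 51]]
```

```bash
python3 -c "
from station import sign_off
print(sign_off())"
```

```text
the job is handed in; nothing more can be done
None
```

The canister stands on the basket's floor in the free corner, about 1 mm off its mark, and the jar stands released on the pan within about 3 mm of centre; I handed the job in at about 25 s, and the result of the judging was not shown.

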